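# Set the vacuum packer to the salad programme and start it

## Task

On the low vacuum packer, push the white tab of the programme dial around with a fingertip until it points at the green mark, and then press the white start button fully down and let it come back up. Only push and press: do not pinch the tab between the fingers, do not press the button before the dial is set, leave the dial on green, and leave the jar and the roll of labels on the deck and everything else on the table undisturbed.

Things in the scene. Friction and masses are not known exactly. Their poses are not given: they have to be found in the camera images.
- packer: Fixed countertop vacuum packer, a grey metal box 340 (x) x 440 (y) x 80 mm high. Origin: centre of its underside, on the table; its front edge is at x = -170 mm. The flat deck (top, 80 mm above the table) carries the dial (axis at x = -60, y = +100 mm), the start button (x = -60, y = -140 mm) a small jar and a roll of labels. A greyish clear chamber lid, fixed, rises 38 mm above the deck from x = +58 mm to the rear.
- dial_axis (a point): The point on the dial's upright axis at deck height. The dial is a black disc of 50 mm radius whose upper face is 15 mm above the deck, with a black hub of 18 mm radius up to 27 mm above the deck, on a flat grey printed ring. It turns about this axis only, with dry friction: it takes about 0.12 N m (2 N at 60 mm from the axis), has no spring and no detents, and stays where it is left.
- tab (a point): Middle of the top of the dial's tab: a white upright fin with a thin black line along its top, 12 mm thick, standing radially from 28 to 75 mm from the axis and from 15 to 51 mm above the deck (it overhangs the disc). This point is 51.5 mm from the axis and 51 mm above the deck.
- pointer (a point): The point the tab points at: on its centre line, 95 mm from the axis, just above the deck (no solid there; turns with the dial). The marks lie on the same 95 mm circle.
- dial (a joint): Angle of the dial, rad, positive counter-clockwise from above. 0: the tab points along the packer's +x, away from its front, at a white off tick; stops at -2.2 and +2.2. It starts within 0.35 of 0.
- green_mark: The green mark: flat disc, 28 mm across, on the deck, 95 mm from the dial axis. Origin: its centre. The green, red, blue and yellow marks sit in any order at the four places where the dial reads -1.83, -0.87, +0.87 and +1.83 rad. Nothing to bump into.
- start (a joint): Travel of the start button, m: 0 up, 0.006 fully down. A spring pushes it back up; fully down takes about 5 N.
- start_top (a point): Centre of the top of the white start button, 32 mm across, in a black housing on the deck; it is pressed straight down.
- jar: Loose small jar standing on the deck at the front, between dial and button, 40 mm across, 50 mm high. Origin: centre of its underside. To be left alone.
- tape: Loose cardboard-brown roll of labels, a ring lying flat on the deck between dial and button near the lid, 64 mm across, 24 mm high. Origin: centre of its underside. To be left alone.
- tomato: Loose tomato on the green board, 72 mm across, 54 mm high. To be left alone.
- onion: Loose onion on the green board, 70 mm across, 64 mm high. To be left alone.
- bowl: Loose steel bowl on the table at the robot's right, 170 mm across, 65 mm high. To be left alone.
- cup: Loose white mug on the table at the near right, 80 mm across, 90 mm high. To be left alone.

How it is judged:
By the outcome, as a careful person would: the job done as asked, in the order asked, and still so for the second after the job is handed in, with the robot touching nothing.
It also fails if it takes over 45 s, if anything falls off the work surface, if the arm or the gripper's body presses on something with over 40 N, if the wrist force passes 120 N, or if a joint passes its speed limit or range.

## Robot

A 6-joint arm with a two-finger parallel gripper is mounted at the origin on the work surface. World frame = base frame: x ahead of the robot, y to its left, z up, the work surface at z = 0. Lengths are in m, angles in rad, forces in N, time in s.
With the tool pointing down it reaches from about 0.275 to 1 m from the base axis. Payload 8.4 kg.
Tool frame: the origin (TCP) lies on the centre line of the jaws, within the pads' length; the fingertips stand 17 mm ahead of it and the grasp point (between the pads) lies 2 mm behind it (bot.tcp_to_tips is the y of the fingertips in the tool frame, in m); y points along the fingers, z is the direction in which the jaws open and shut, and the axes are right-handed (so a half turn about y gives the same grasp; the last joint's range is limited). The gripper opens to 85 mm and grips with 20 to 120 N. Pads are 22 mm wide; open, the fingers measure 114 mm over their backs; the gripper's body (76 mm by 85 mm) begins 54 mm behind the grasp point. The pads swing forward as they close: fully open they stand 13 mm farther back than shut.
Start: joints at [1.18, 0.353, 1.633, -0, 1.155, -0.002], TCP at [0.237, 0.578, 0.248] pointing down, gripper open.
Joint ranges: [-2.63, 2.63], [-0.92, 2.1], [0.06, 2.66], [-1.3, 4.44], [0, 2.69], [-3.02, 3.02]. Speed limits (rad/s): [2.22, 2.22, 2.79, 3.14, 3.14, 3.14].

## Interface

Orientations are given as a unit quaternion [x, y, z, w].
In Python, from workcell import bot, hand, kinematics, get_obs, vision, hand_in gives the robot as it stands. The module is installed in compiled form; this text tells all that it offers. Calls block until the motion is done:
- bot.reach(position, orientation): joint-space move of the TCP to a pose.
- bot.servo_line(position, ori=None, velocity=0.15): straight line of the TCP; ori=None keeps the orientation; velocity is the mean speed in m/s.
- bot.goto_joints(angles): joint-space move.
- hand.move_gripper(opening, strength=None): finger opening in m; strength is the grip in N (None keeps the last); returns when the fingers have stopped.
- bot.dwell(seconds).
- kinematics.solve_ik(position, orientation): joint angles nearest the present ones, or None.
- get_obs(): the state.
- vision.read_camera(name): name is "scene" or "top"; returns a dict with "frame" (480x640x3 uint8, red, green, blue), "intrinsics" (3x3 intrinsics, pixels), "view" (4x4, takes a point from world to camera coordinates). Camera axes: x right, y down, z forward; pixel columns grow to the right and rows downward; lengths in m; the calibration is good to about 2 mm. A picture is of the moment at which its call begins. There is no depth.
A pose or a line that the arm cannot do raises bot.IKError and nothing moves.
- hand_in(): hands the job in, once; it reports no verdict.
The state is a dict: "time_s": time; "joint_pos": joint angles; "joint_vel": joint speeds; "joint_efforts": joint torques, N m; "position": TCP position; "orientation": TCP orientation; "wrist_force": force on the tool from outside, world axes, zero at the start; "ft_torque": the same for the moment, N m; "gripper_width": finger opening in m.
Only numpy, scipy, OpenCV 4.12 (cv2) and the standard library are available. Lean on these libraries where they do the work, as an engineer would, in place of code of your own. Each camera call takes 0.05 s, during which the arm holds its last target. There are 200 camera calls.

## Working session

There is one attempt and no reset: what is moved stays moved. The work goes in short steps, each a Python script; the robot and the scene stay as the last script left them, time stands still between calls to the robot, and variables do not carry over. Pictures are saved under pics/ and viewed, about 8 in all and at most 12, crops included, and the job is handed in when it is done.

```bash
mkdir -p pics
cat > h.py <<'E'
import numpy as np, cv2
from workcell import bot, hand, kinematics, get_obs, vision, hand_in
def snap(cam,name=None):
    d=vision.read_camera(cam)
    if name: cv2.imwrite(f'pics/{name}.png',d['frame'][:,:,::-1])
    return d
def ray(d,uv,z):
    K=np.array(d['intrinsics']);V=np.array(d['view']);R=V[:3,:3];t=V[:3,3]
    c=-R.T@t; r=R.T@np.linalg.solve(K,[uv[0],uv[1],1.]); return c+r*(z-c[2])/r[2]
def proj(d,p):
    K=np.array(d['intrinsics']);V=np.array(d['view']);q=K@(V[:3,:3]@np.asarray(p)+V[:3,3]);return q[:2]/q[2]
E
python3 - <<'E'
from h import *
for c in('top','scene'):
    d=snap(c,c+'0'); V=np.array(d['view']);print(c,-V[:3,:3].T@V[:3,3],V[:3,:3].round(2).tolist())
o=get_obs();print(o['time_s'],o['orientation'],bot.tcp_to_tips,o['wrist_force'])
E
```

```text
top [ 0.33813107 -0.02814215  1.46582759] [[-0.01, -1.0, -0.02], [-0.99, 0.01, -0.17], [0.17, 0.02, -0.99]]
scene [1.11369317 0.29244261 1.05221136] [[-0.47, 0.88, -0.01], [0.74, 0.38, -0.56], [-0.49, -0.27, -0.83]]
0.1 [ 0.6942008  -0.13668956  0.13650992 -0.6933731 ] 0.017 [-0.6702653   0.4700097  -0.15037764]
```

View pics/top0.png

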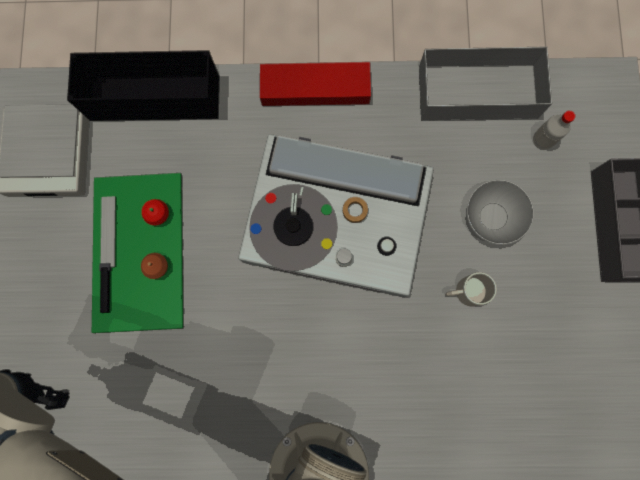

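View pics/scene0.png

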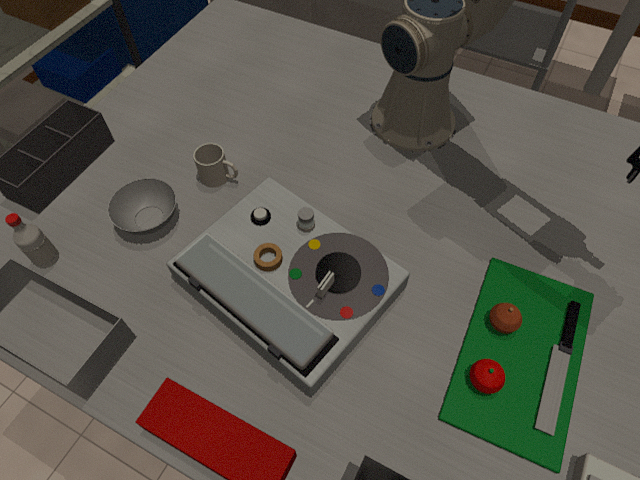

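Top view: green mark is at (326,210), dial centre about (293,226), and the tab points up near 0. The marks run red, blue, yellow, green, so green should be the −0.87 place. The button is at (387,245), the jar at (345,257) and the tape at (355,209). The scene view agrees. Next I measure the marks.

```bash
cat > meas.py <<'E'
from h import *
def marks(d,roi,colours):
    x0,y0,x1,y1=roi;h=cv2.cvtColor(d['frame'],cv2.COLOR_RGB2HSV)
    H={'green':(45,80),'red':(0,8),'blue':(100,125),'yellow':(25,34)};out={}
    for c in colours:
        m=cv2.inRange(h,(H[c][0],130,80),(H[c][1],255,255))
        if c=='red': m|=cv2.inRange(h,(172,130,80),(180,255,255))
        k=np.zeros_like(m);k[y0:y1,x0:x1]=m[y0:y1,x0:x1]
        n,l,s,ce=cv2.connectedComponentsWithStats(k); i=1+np.argmax(s[1:,4]); out[c]=ce[i];print(c,ce[i].round(1),s[i,4])
    return out
def fit(pts):  # rigid 2D fit of marks -> axis, yaw
    ang={'red':.87,'blue':1.83,'yellow':-1.83,'green':-.87}
    A=np.array([.095*np.exp(1j*ang[c]) for c in pts]);B=np.array([pts[c][0]+1j*pts[c][1] for c in pts])
    a,b=A-A.mean(),B-B.mean();s=(b*a.conj()).sum()/(abs(a)**2).sum();yaw=np.angle(s);ax=B.mean()-np.exp(1j*yaw)*A.mean()
    print('scale',abs(s),'yaw',yaw,'axis',ax,'res mm',(abs(ax+np.exp(1j*yaw)*A-B)*1e3).round(1));return ax,yaw
E
python3 - <<'E'
from meas import *
R={'top':(245,185,340,275),'scene':(285,230,392,322)}
for c in R:
    d=snap(c);m=marks(d,R[c],['green','red','blue','yellow']);ax,yaw=fit({k:ray(d,v,.08) for k,v in m.items()})
    e=np.exp(1j*yaw)
    W=lambda x,y,z:[(ax+e*complex(x,y)).real,(ax+e*complex(x,y)).imag,z]
    print('pred button px',proj(d,W(0,-.24,.095)),'corner front right',proj(d,W(-.11,-.32,.08)))
    x0,y0,x1,y1=R[c]
    for n,z in(('dial axis',.08),('hub',.107)):print(n,proj(d,W(0,0,z)))
    for a in(-.35,0,.35):print('tab at',a,proj(d,W(.0515*np.cos(a),.0515*np.sin(a),.131)))
    uv={'top':dict(jar=(345,257,.13),tape=(355,209,.104),btn=(387,245,.1)),'scene':dict(jar=(306,213,.13),tape=(268,256,.104),btn=(261,214,.1))}[c]
    for k,v in uv.items():
        p=ray(d,v[:2],v[2]);q=(complex(p[0],p[1])-ax)/e;print(k,p.round(3),'packer-from-axis',np.round(q,3))
    f=d['frame'][y0-25:y1+10,x0-10:x1+70];cv2.imwrite(f'pics/{c}z.png',cv2.resize(f,None,fx=4,fy=4,interpolation=cv2.INTER_CUBIC)[:600,:800,::-1])
E
```

```text
green [325.9 209.4] 77
red [270.2 197.6] 93
blue [255.4 228.3] 84
yellow [326.2 243.2] 98
scale 1.0009553850750705 yaw -0.2241143728232281 axis (0.6132610637757424+0.056288160935112116j) res mm [0.4 0.4 0.1 0.2]
pred button px [386.53278109 245.14845963] corner front right [409.15742503 295.77044559]
dial axis [292.76265058 226.4975455 ]
hub [292.0964854 224.391136 ]
tab at -0.35 [302.81945783 205.04517772]
tab at 0 [296.08904915 202.37593959]
tab at 0.35 [288.81306175 202.12911198]
jar [ 0.527 -0.073  0.13 ] packer-from-axis (-0.056-0.145j)
tape [ 0.651 -0.101  0.104] packer-from-axis (0.072-0.145j)
btn [ 0.559 -0.178  0.1  ] packer-from-axis (-0-0.241j)
green [294.9 273.1] 94
red [346.  311.9] 130
blue [377.9 289.6] 108
yellow [313.9 244. ] 80
scale 1.0010789473729795 yaw -0.2229416513143161 axis (0.6112676251257199+0.0565314371873091j) res mm [0.6 0.  0.4 0.4]
pred button px [259.77965748 213.21303349] corner front right [268.30193432 173.81669917]
dial axis [337.90287243 273.29517615]
hub [338.09815106 267.11955059]
tab at -0.35 [317.1881077  271.83916451]
tab at 0 [322.60542628 277.56985993]
tab at 0.35 [330.03933656 281.36292766]
jar [ 0.53  -0.067  0.13 ] packer-from-axis (-0.052-0.138j)
tape [ 0.656 -0.095  0.104] packer-from-axis (0.077-0.138j)
btn [ 0.562 -0.171  0.1  ] packer-from-axis (0.002-0.233j)
```

View pics/topz.png

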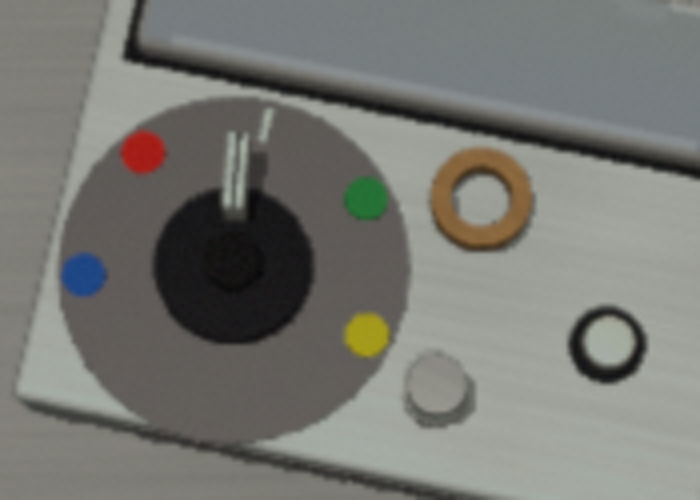

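View pics/scenez.png

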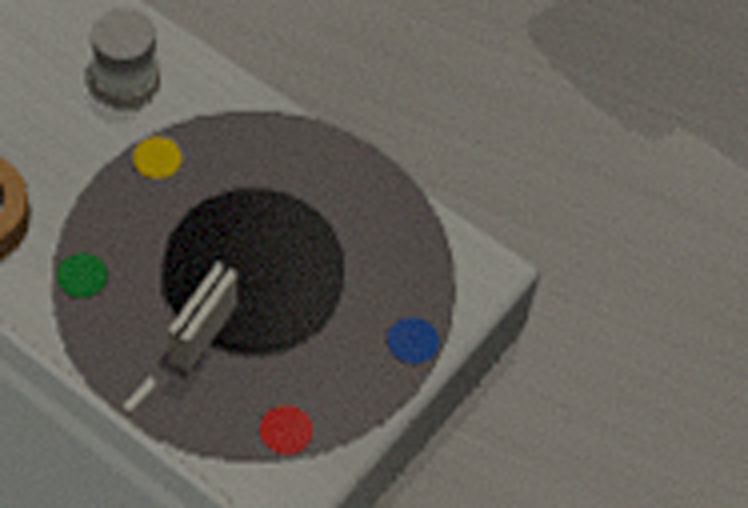

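Both views agree: axis ≈ (0.612, 0.056), yaw ≈ −0.2235, mark fit within 1 mm, and button and corners where predicted. The tab top is at about (294,203) in the top view, so the dial reads ≈ +0.1. I'll push it clockwise with the closed fingers, turning the tool with the dial, and stop short of green to look.

```bash
cat > push.py <<'E'
from h import *
from scipy.spatial.transform import Rotation as Ro
AX=np.array([.6123,.0564]);YAW=-.2235;ZT=.08+.030+.017   # fingertips 30 mm above the deck
def pose(th,off,r=.060,z=ZT,flip=0):
    a=YAW+th; u=np.array([np.cos(a),np.sin(a)]);t=np.array([-u[1],u[0]])
    zz=np.array([*u,0])*(-1 if flip else 1);y=np.array([0,0,-1.])
    q=Ro.from_matrix(np.c_[np.cross(y,zz),y,zz]).as_quat()
    return [*(AX+r*u+off*t),z],q.tolist()
def state(s=''):
    o=get_obs();print(s,'t',round(o['time_s'],2),'p',np.round(o['position'],4),'F',np.round(o['wrist_force'],1),'w',round(o['gripper_width'],3),flush=True)
E
python3 - <<'E'
from push import *
best=None
for f in(0,1):
    js=[kinematics.solve_ik(*pose(th,off,z=z,flip=f)) for th,off,z in((.1,.04,.26),(.1,.04,ZT),(-.4,.017,ZT),(-.9,.017,ZT))]
    print(f,[None if j is None else np.round(j,2).tolist() for j in js])
    if all(j is not None for j in js):
        m=max(abs(j[5]) for j in js)
        if best is None or m<best[0]: best=(m,f)
f=best[1];print('flip',f)
hand.move_gripper(0.0);state('shut')
bot.reach(*pose(.1,.04,z=.26,flip=f));state('above')
p,q=pose(.1,.04,flip=f);bot.servo_line(p,ori=q,velocity=.12);state('down')
open('flip','w').write(str(f))
snap('top','down_t');snap('scene','down_s')
a=cv2.imread('pics/down_t.png')[140:290,220:420];b=cv2.imread('pics/down_s.png')[190:340,230:430]
cv2.imwrite('pics/down.png',cv2.resize(np.hstack([a,b]),None,fx=2,fy=2,interpolation=cv2.INTER_CUBIC))
E
```

```text
0 [[0.13, 0.43, 1.49, -0.0, 1.22, 0.25], [0.13, 0.56, 1.59, -0.0, 0.99, 0.25], [0.05, 0.55, 1.62, -0.0, 0.97, 0.67], [0.01, 0.52, 1.66, -0.0, 0.95, 1.14]]
1 [[0.13, 0.43, 1.49, -0.0, 1.22, -2.89], [0.13, 0.56, 1.59, -0.0, 0.99, -2.89], [0.05, 0.55, 1.62, -0.0, 0.97, -2.47], [0.01, 0.52, 1.66, -0.0, 0.95, -2.01]]
flip 0
shut t 0.97 p [0.2369 0.5784 0.2483] F [-0.5  0.7  0.2] w -0.0
above t 3.31 p [0.6765 0.0898 0.26  ] F [-0.9  0.7 -0.2] w -0.0
down t 4.57 p [0.6774 0.0888 0.1279] F [1.  0.8 0.4] w -0.0
```

View pics/down.png

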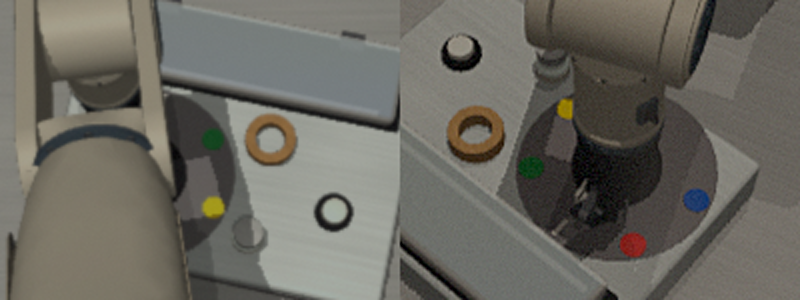

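The fingers are down beside the tab on the red side, clear of the lid, and no contact force shows. Now push to a nominal −0.75 while watching the force, then back off and look.

Run:
```python
from push import *
f=int(open('flip').read());off=.017
for th in np.arange(.30,-.76,-.075):
    p,q=pose(th,off,flip=f);bot.servo_line(p,ori=q,velocity=.04);state(round(th,3))
p,q=pose(th,off+.03,flip=f);bot.servo_line(p,ori=q,velocity=.1)
p[2]=.28;bot.servo_line(p,ori=q,velocity=.2);state('up')
d=snap('scene','p1_s');e=snap('top','p1_t')
a=e['frame'][140:290,220:420];b=d['frame'][190:340,230:430]
cv2.imwrite('pics/p1.png',cv2.resize(np.hstack([a,b]),None,fx=2,fy=2,interpolation=cv2.INTER_CUBIC)[:,:,::-1])
```

```text
0.3 t 5.12 p [0.6711 0.078  0.1275] F [ 0.5  0.7 -0. ] w 0.0
0.225 t 5.39 p [0.6725 0.0736 0.1271] F [ 0.1 -0.2 -1. ] w 0.0
0.15 t 5.66 p [0.6734 0.0691 0.127 ] F [-0.2  0.   0.2] w 0.0
0.075 t 5.92 p [0.6741 0.0645 0.127 ] F [0.1 0.5 0.7] w -0.0
-0.0 t 6.19 p [0.6746 0.0598 0.127 ] F [-0.2  0.1 -0.1] w 0.0
-0.075 t 6.46 p [0.6747 0.055  0.127 ] F [-0.2  0.5  0.8] w -0.0
-0.15 t 6.72 p [0.6744 0.0503 0.127 ] F [ 0.4 -0.5  0. ] w 0.0
-0.225 t 6.99 p [0.6737 0.0457 0.127 ] F [0.6 0.1 0.4] w 0.0
-0.3 t 7.26 p [0.6727 0.0411 0.127 ] F [ 0.  -0.2 -0. ] w 0.0
-0.375 t 7.53 p [0.6715 0.0366 0.127 ] F [-0.4 -0.3  0.6] w -0.0
-0.45 t 7.79 p [0.6698 0.0322 0.127 ] F [-0.  -0.4  0.6] w 0.0
-0.525 t 8.06 p [0.6678 0.028  0.127 ] F [-0.1  0.2 -0.2] w -0.0
-0.6 t 8.32 p [0.6655 0.024  0.127 ] F [ 0.3 -0.5 -1.1] w 0.0
-0.675 t 8.59 p [0.6629 0.0201 0.127 ] F [-0.1 -0.4 -0.4] w 0.0
-0.75 t 8.86 p [0.6601 0.0164 0.127 ] F [-0.  -0.6 -0.1] w 0.0
up t 10.22 p [0.6841 0.0331 0.2787] F [-0.8  0.6  0.2] w 0.0
```

View pics/p1.png

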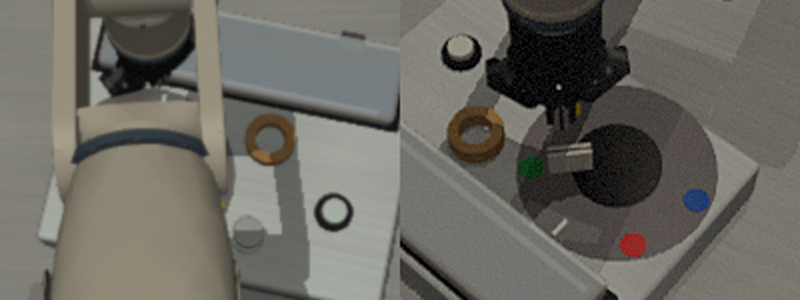

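The scene view shows the tab now pointing almost at green, its top line running roughly from (304,263) to (325,262) px. I'll zoom in to measure its angle.

Run:
```python
import cv2
a=cv2.imread('pics/p1_s.png')[245:295,285:345];cv2.imwrite('pics/z1.png',cv2.resize(a,None,fx=10,fy=10,interpolation=cv2.INTER_CUBIC))
```

```text
(no output)
```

View pics/z1.png

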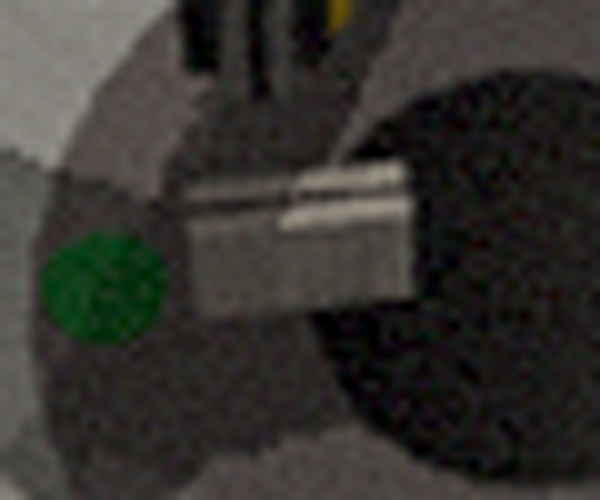

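The black line runs from zoom (190,205) to (410,188), which is (303.6,265.1) to (325.6,263.4) px. I'll cast both ends to the z = 0.131 plane.

```bash
cat > ang.py <<'E'
from push import *
def ang(d,z0,z1,org,s=10.):
    P=[ray(d,(org[0]+(z[0]+.5)/s-.5,org[1]+(z[1]+.5)/s-.5),.131)[:2] for z in(z0,z1)]
    A=np.array([.6113,.0565]);YW=-.2229  # scene-camera fit
    v=P[0]-P[1];m=(P[0]+P[1])/2-A
    print('len mm',np.linalg.norm(v)*1e3,'mid r mm',np.linalg.norm(m)*1e3,'dial by line',np.arctan2(v[1],v[0])-YW,'by mid',np.arctan2(m[1],m[0])-YW,[np.linalg.norm(p-A).round(4) for p in P])
E
python3 - <<'E'
from ang import *
d=snap('scene');ang(d,(190,205),(410,188),(285,245))
E
```

```text
len mm 46.920259210472196 mid r mm 50.92666887590252 dial by line -0.7803647979564655 by mid -0.7343337065032444 [np.float64(0.0744), np.float64(0.0275)]
```

The measured angle is −0.73 to −0.78 against −0.75 nominal, so the geometry holds (length 46.9 mm against 47). Finish the push to −0.87 and check.

Run:
```python
from push import *
f=int(open('flip').read());off=.017
p,q=pose(-.75,off+.03,flip=f);bot.servo_line(p,ori=q,velocity=.12)
for th in(-.70,-.75,-.80,-.84,-.87):
    p,q=pose(th,off,flip=f);bot.servo_line(p,ori=q,velocity=.04)
bot.dwell(.2);state('pushed')
p,q=pose(th,off+.03,flip=f);bot.servo_line(p,ori=q,velocity=.1)
p[2]=.28;bot.servo_line(p,ori=q,velocity=.2);state('up')
# over the button, closed fingers
e=np.exp(1j*YAW)*-.24j;B=AX+[e.real,e.imag];print('button',B)
bot.reach([*B,.20],q);state('over btn')
d=snap('scene','p2_s')
a=cv2.imread('pics/p2_s.png')
c=np.hstack([cv2.resize(a[245:295,285:345],None,fx=6,fy=6,interpolation=cv2.INTER_CUBIC),cv2.resize(a[150:275,220:320],(360,300),interpolation=cv2.INTER_CUBIC)])
cv2.imwrite('pics/p2.png',c)
```

```text
pushed t 13.82 p [0.6551 0.0109 0.1271] F [ 1.5 -0.6 -0.2] w 0.0
up t 15.19 p [0.6808 0.0246 0.2787] F [ 0.  -0.5 -0.3] w 0.0
button [ 0.55910546 -0.17763064]
over btn t 16.18 p [ 0.5601 -0.1772  0.2003] F [ 0.6 -0.6  0.3] w 0.0
```

View pics/p2.png

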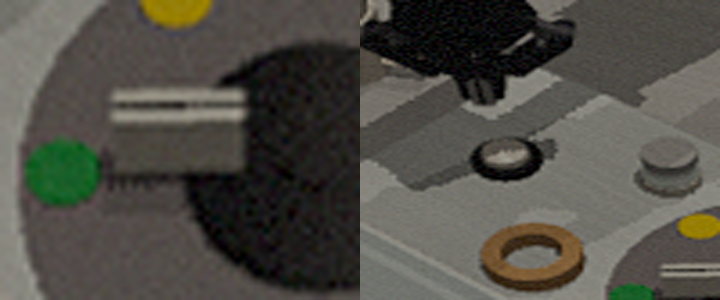

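The tab's line now runs from (110,104) to (246,104) at 6x, aimed at green. The fingers hang above the button, with jar and tape in place. I'll check the angle, and press only if it is right.

Run:
```python
from ang import *
d=snap('scene');ang(d,(110,104),(246,104),(285,245),6.)
o=get_obs();q=o['orientation'];B=[.5591,-.1776]
bot.servo_line([*B,.14],ori=q,velocity=.12);bot.dwell(.2)
F0=np.mean([get_obs()['wrist_force'][2] for _ in range(5)])
z=.14;log=[]
while z>.085:
    z-=.001;bot.servo_line([*B,z],ori=q,velocity=.03);o=get_obs();fz=o['wrist_force'][2]-F0;log.append((round(z-.017,4),round(o['position'][2]-.017,4),round(fz,1)))
    if fz>14: break
print(log);state('bottom');bot.dwell(.3);state('held')
bot.servo_line([*B,.20],ori=q,velocity=.1);state('up')
```

```text
len mm 48.353716153806154 mid r mm 51.221568524272456 dial by line -0.870044735950343 by mid -0.8459250390851795 [np.float64(0.0754), np.float64(0.0271)]
[(0.122, np.float64(0.1222), np.float64(0.2)), (0.121, np.float64(0.1209), np.float64(-0.6)), (0.12, np.float64(0.1199), np.float64(-0.0)), (0.119, np.float64(0.1189), np.float64(0.2)), (0.118, np.float64(0.1179), np.float64(0.4)), (0.117, np.float64(0.1169), np.float64(0.0)), (0.116, np.float64(0.1159), np.float64(0.6)), (0.115, np.float64(0.1149), np.float64(0.2)), (0.114, np.float64(0.1139), np.float64(-0.2)), (0.113, np.float64(0.1129), np.float64(0.2)), (0.112, np.float64(0.1119), np.float64(0.2)), (0.111, np.float64(0.1109), np.float64(-0.8)), (0.11, np.float64(0.1099), np.float64(-0.1)), (0.109, np.float64(0.1089), np.float64(-0.1)), (0.108, np.float64(0.1079), np.float64(0.3)), (0.107, np.float64(0.1069), np.float64(-0.3)), (0.106, np.float64(0.1059), np.float64(0.4)), (0.105, np.float64(0.1049), np.float64(0.8)), (0.104, np.float64(0.1039), np.float64(0.2)), (0.103, np.float64(0.1029), np.float64(-0.3)), (0.102, np.float64(0.1021), np.float64(1.6)), (0.101, np.float64(0.1011), np.float64(1.9)), (0.1, np.float64(0.1), np.float64(2.8)), (0.099, np.float64(0.0991), np.float64(3.9)), (0.098, np.float64(0.098), np.float64(3.8)), (0.097, np.float64(0.0971), np.float64(4.3)), (0.096, np.float64(0.0961), np.float64(5.2)), (0.095, np.float64(0.0959), np.float64(14.3))]
bottom t 24.12 p [ 0.5593 -0.1777  0.1129] F [-2.6  0.6 14.2] w 0.0
held t 24.43 p [ 0.5593 -0.1776  0.1129] F [-2.   0.6 14. ] w 0.0
up t 25.46 p [ 0.5586 -0.1774  0.1993] F [-0.3  0.6 -0.8] w 0.0
```

That is a clear press: contact at about 0.102, spring rise to 5 N over 6 mm, then a hard stop at 14 N. One last look at the scene.

Run:
```python
from push import *
q=get_obs()['orientation'];bot.servo_line([.5,-.17,.30],ori=q,velocity=.2)
d=snap('scene','end');state()
```

```text
t 26.24 p [ 0.4999 -0.1699  0.2987] F [-0.   0.5 -0.3] w 0.0
```

View pics/end.png

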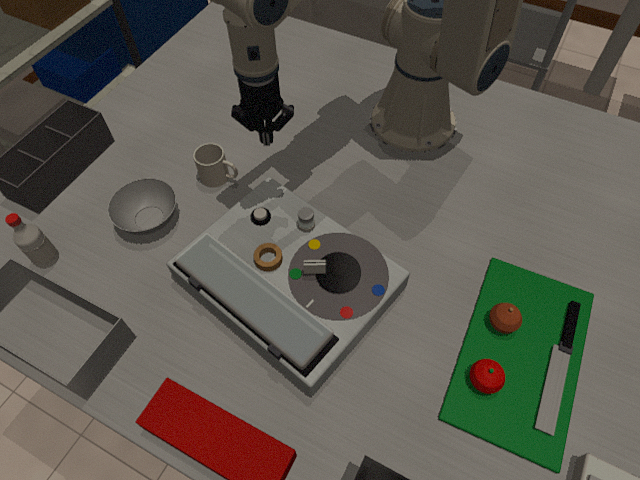

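The tab points at green (295,273), the button is up at (261,215), and the jar (306,217), tape (268,256) and everything else are where they were. The arm is clear.

```bash
python3 -c "
from workcell import hand_in;hand_in()"
```

```text
the job is handed in; nothing more can be done
```

I pushed the dial tab clockwise onto green with the closed fingertips, then pressed the start button once and let it come back up. The job was handed in after about 26 s on the robot's clock.

- **Dial:** before the press it read −0.87 rad by the tab's line and −0.85 rad by its midpoint, against −0.87 for green. The final picture still shows it pointing at green.
- **Button:** the force rose to about 5 N over 6 mm, then jumped to 14 N at a hard stop. I held it for 0.3 s and released it; the final picture shows it up.
- **Surroundings:** the jar, the roll of labels and the other loose items look unmoved by eye in the final picture. The arm ended clear of everything.

No check failed. The one thing that did not show as expected was the push force on the tab: the readings between push steps stayed within sensor noise (under about 1.5 N), so I confirmed the dial's motion from the pictures instead.

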